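Set the head of a hand-wound test stand with the slack taken up, and clamp it

TASK

Set the head of the little test stand to its working height: wind the handwheel anticlockwise until its red line has gone well past the pointer (half a turn is plenty), then clockwise back up, stopping with the red line at the pointer, so that the screw's slack is taken up lifting (if you overrun it, do not just back off: go below and come up again). Then lock the head by pushing the orange clamp lever down until it is firmly tight, with no more than about 30 N. Work gently: the stand is not bolted down and must not be shoved or tipped, its foot must stay off the vial beneath it, and both vials, the lid and the compact are to be left where they are.

Things in the scene. Friction and masses are not known exactly. Their poses are not given: they have to be found in the camera images.
- stand: hand-wound screw stand, 6.7 kg, standing on the table by its weight: grey base 190 x 160 x 22 mm, two guide rods, grey top bridge 124 mm wide at 195 to 213 mm. A side push of about 20 N at the wheel tips it. Origin on the table under the handwheel's axis; x points to its back, y to its left (seen by someone in front of it), z up
- wheel_axis (a point): on the handwheel's vertical axis, level with the dial on its top face (235 mm up). The wheel is a black disc 124 mm in diameter, 11 mm thick at the rim, its dial a white ring with a line each 10 degrees. Anticlockwise from above lowers the head, clockwise lifts it; the wheel stays where it is left
- red_line (a point): outer end of the red line (6 x 18 mm, radial) on the wheel's dial, 61 mm from the axis. At the start it stands 25 to 140 degrees clockwise (seen from above) of the pointer, so that winding anticlockwise brings it to the pointer well within the first turn
- pointer (a point): tip of the fixed pointer at the front of the wheel, 65 mm from the axis, level with the dial: a yellow plate 16 x 16 mm with a black line along its middle
- crank_grip (a point): centre of the wheel's upright revolving crank handle: bright metal, 20 mm in diameter, 49 mm tall (239 to 288 mm up), 42 mm from the axis; it turns freely on its own pin, so the hand need not turn with the wheel
- head (a joint): height of the head above its working height, m (0: working height, positive: higher), 6 mm a turn of the wheel; measured too coarsely to set by. On every reversal the wheel turns freely for 0.7 rad (40 degrees) before it carries the head. The free part needs under 1 N at the crank handle, carrying the head about 5 to 6 N
- foot (a point): underside of the head's flat steel foot, 26 mm in diameter, 14 mm above vial_a at working height
- clamp_pivot (a point): on the clamp lever's horizontal axis, which points along the stand's x axis, level with the middle of the lever arm; it rides on the head
- lever_tip (a point): centre of the 20 mm ball at the end of the orange clamp lever, 95 mm from clamp_pivot, on the stand's right (-y side). Loose, the lever points anywhere from 3 degrees below to 46 above level; pushed down on its arc it swings with 3 to 5 N at the ball and after a further 11 to 37 degrees (it differs each time) goes stiff, some 5 N per mm: 8 N there is just tight, 12 to 20 N a good firm push; it stays where it is left
- vial_a: capped glass vial, 29 mm in diameter, 52 mm tall, standing on the stand's anvil under the foot; origin under its centre
- vial_b: capped glass vial, 29 mm in diameter, 58 mm tall, on the table to the right of the stand; origin under its centre
- jar_lid: white lid, 44 mm in diameter, 14 mm thick, on the table; origin under its centre
- compact: black compact case, 72 x 72 x 16 mm, on the table; origin under its centre
- clamp_pad (a joint): travel of the small brass pad, hidden in the head, that the clamp screw presses on the right guide rod, m: 0.00065 it meets the rod, above 0.000652 it is nipped tight, 0.00071 (about 35 N at the lever's ball) strains the clamp; measured too coarsely to clamp by

How it is judged (in metres and radians):
On the way, in this order (a step that is already met when the one before it is completed fails the run):
1. the head has been wound down past its working height (value of joint head below -0.0002 m), for 0.05 s.
2. the red line is back at the pointer with the slack taken up lifting (horizontal distance between red_line and pointer below 0.01 m and value of joint head between -0.0002 and 0.0002 m), for 0.1 s.
At the end, for the whole second after the job is handed in: the red line's end is within 10 mm of the pointer's tip (about 8 degrees), the head is within 0.2 mm of its working height because the slack was taken up lifting, and the clamp is nipped tight: its pad bears on the guide rod (past 0.652 mm) (all of step 2 and value of joint clamp_pad above 0.000652 m); the robot touches nothing.
It fails at once if the stand is shoved by more than 6 mm or tipped by more than 2 degrees (distance of stand from where it was at the start of the episode above 0.006 m or angle between stand's own z axis and vertical above 0.035 rad).
It fails at once if the clamp is strained: forced with more than about 35 N at the lever's ball (value of joint clamp_pad above 0.00071 m).
It fails at once if the foot comes down on the vial (contact force between head and vial_a above 1 N).
It fails at once if a vial, the lid or the compact is shifted by more than 15 mm (distance of any of vial_a, vial_b, jar_lid, compact from where it was at the start of the episode above 0.015 m).
It also fails if it takes over 72 s, if anything falls off the work surface, if the arm or the gripper's body presses on something with over 40 N, if the wrist force passes 120 N, or if a joint passes its speed limit or range.

ROBOT

A 6-joint arm with a two-finger parallel gripper is mounted at the origin on the work surface. World frame = base frame: x ahead of the robot, y to its left, z up, the work surface at z = 0. Lengths are in mm, angles in rad, forces in N, time in s.
With the tool pointing down it reaches from about 375 to 975 mm from the base axis. Payload 3.8 kg.
Tool frame: the origin (TCP) lies midway between the tips of the shut fingers; the grasp point (between the pads) lies 19 mm behind it; x points along the fingers, z is the direction in which the jaws open and shut, and the axes are right-handed (so a half turn about x gives the same grasp; the last joint's range is limited). The gripper opens to 88 mm and grips with 3 to 60 N. Pads are 18 mm wide; open, the fingers measure 123 mm over their backs; the gripper's body (75 mm by 187 mm) begins 45 mm behind the grasp point.
Start: joints at [-1.231, 0.264, 1.604, -0, 1.274, -0.037], TCP at [248.358, -627.643, 238.706] pointing down, gripper open.
Joint ranges: [-2.63, 2.63], [-0.94, 2.18], [0.31, 2.57], [-1.31, 4.45], [0, 2.66], [-2.55, 2.55]. Speed limits (rad/s): [2.57, 2.57, 3.14, 3.14, 3.14, 3.14].

INTERFACE

Orientations are given as [roll, pitch, yaw] about the fixed x, y, z axes, in that order (R = Rz(yaw) Ry(pitch) Rx(roll)).
In Python, from workcell import manip gives the robot as it stands. The module is installed in compiled form; this text tells all that it offers.
- The arm moves only by the shell command python3 -m crank 'ROWS' [FORCE]. ROWS is JSON, a list that holds one entry, the list of rows, each a list of 7 numbers: the shift along the tool's x, y, z in cm, then the turn, a rotation vector about the tool's x, y, z in degrees, then the opening, from 0 (shut) to 1 (fully open). A call has 1 to 5 rows; each row shifts and turns the pose as measured when the row begins, along the tool's axes as they then stand; what a row does not reach is not made up. A row lasts 1/10 s, in which the tool goes at most 50 mm and 8.59 degrees, less where a joint would pass 70% of its speed; a pose out of reach is approached as far as the arm can. A call with a gripper value outside its range is refused whole. The fingers move at their own pace and stop on an object; FORCE is the grip in N (left out, the last holds). Time passes only in rows, so rows that do not move let the fingers close. It gives the time, the measured TCP pose, the force and the opening at its end, in the units of the state.
- manip.read_state(): the state, without advancing time (a new reading comes with each control period).
- manip.read_camera(name): name is "side" or "top" or "wrist"; returns a dict with "color" (480x640x3 uint8, red, green, blue), "fov_y" (degrees; the focal length in pixels is half the picture's height over the tangent of half this angle, whatever the lens; pixels are square), "cx", "cy" (the principal point, pixels), "cam_to_world" (4x4, takes a point from camera to world coordinates); the wrist camera has in their place "T_tool_cam" (4x4, takes a point from camera to tool coordinates, whose origin is the TCP and whose axes are the tool frame's). Camera axes: x right, y down, z forward; pixel columns grow to the right and rows downward; lengths in mm; the calibration is good to about 2 mm. A picture is of the moment at which its call begins: read the wrist's pose just before it. There is no depth.
- manip.close_job(): hands the job in, once; it reports no verdict.
Trained networks look in the newest picture that a camera, given by its name, has taken for a name from the list of things; names that differ only in an ending like _2 or _b are one class to them, and where a whole thing is asked for, a point or a joint stands for the part that bears it (a point fixed in the world has none). Each returns a list of dicts, best first, with "confidence" (0 to 1); they miss things now and then, are a little off and sometimes report something else, mostly with a low value. They report only what shows in the picture. A call takes as long as a camera call.
- manip.spot_in(name, camera): "position" ([column, row] in pixels, amid what is visible of it).
- manip.masks_of(name, camera): "pixels" (480x640 bool, what is visible of it) and "position" ([column, row] in pixels, amid what is visible of it).
- manip.tip_of(name, camera): "position" ([column, row] in pixels: a listed point, or the origin of a listed thing).
The state is a dict: "time_s": time; "joints": joint angles; "qd": joint speeds; "tau": joint torques, N m; "position": TCP position; "orientation": TCP orientation; "wrist_force": force on the tool from outside, world axes, zero at the start; "torque": the same for the moment, N m; "gripper_width": opening from 0.0 (shut) to 1.0 (fully open).
Only numpy, scipy, OpenCV 4.12 (cv2) and the standard library are available. Lean on these libraries where they do the work, as an engineer would, in place of code of your own. Each camera call takes 0.05 s, during which the arm holds its last target. There are 200 camera calls.

## Working session

There is one attempt and no reset: what is moved stays moved. The work goes in short steps, Python scripts to look and compute and a shell command to move; the robot and the scene stay as the last step left them, time stands still between calls to the robot, and variables do not carry over. Pictures are saved under pics/ and viewed, about 8 in all and at most 12, crops included, and the job is handed in when it is done.

```bash
mkdir -p pics; ls; cat > h.py <<'E'
import numpy as np, cv2
from workcell import manip
from scipy.spatial.transform import Rotation as Ro
def tool():
    s=manip.read_state(); T=np.eye(4); T[:3,:3]=Ro.from_euler('xyz',s['orientation']).as_matrix(); T[:3,3]=s['position']; return T
def cam(name,save=None):
    T=tool(); c=manip.read_camera(name)
    c['M']=T@c['T_tool_cam'] if name=='wrist' else np.array(c['cam_to_world'])
    c['f']=240/np.tan(np.radians(c['fov_y']/2))
    if save: cv2.imwrite(save,c['color'][:,:,::-1])
    return c
def ray(c,p):
    d=c['M'][:3,:3]@np.array([(p[0]-c['cx'])/c['f'],(p[1]-c['cy'])/c['f'],1]); return c['M'][:3,3],d/np.linalg.norm(d)
def atz(c,p,z):
    o,d=ray(c,p); return o+d*(z-o[2])/d[2]
def tri(rs):
    A=0;b=0
    for o,d in rs:
        P=np.eye(3)-np.outer(d,d);A=A+P;b=b+P@o
    x=np.linalg.solve(A,b); return x,[float(np.linalg.norm((np.eye(3)-np.outer(d,d))@(x-o))) for o,d in rs]
def proj(c,X):
    p=np.linalg.inv(c['M'])@np.append(X,1); return [c['f']*p[0]/p[2]+c['cx'],c['f']*p[1]/p[2]+c['cy']]
E
python3 - <<'E'
from h import *
np.set_printoptions(precision=1,suppress=True)
print(manip.read_state())
cs={n:cam(n,f'pics/{n}0.png') for n in ('side','top','wrist')}
a=[cv2.imread(f'pics/{n}0.png') for n in cs]
for n,c in cs.items(): print(n,c['M'][:3,3],c['M'][:3,2],c['f'])
for k in 'wheel_axis red_line pointer crank_grip clamp_pivot lever_tip foot stand vial_a vial_b jar_lid compact'.split():
    r=[]
    for n,c in cs.items():
        t=manip.tip_of(k,n)
        if t: print(k,n,np.array(t[0]['position']),round(t[0]['confidence'],2)); r.append(ray(c,t[0]['position'])) if t[0]['confidence']>.4 else 0
    if len(r)>1: print('   ',*tri(r))
E
```

```text
pics
{'time_s': 0.0, 'joints': array([-1.2,  0.3,  1.6, -0. ,  1.3, -0. ]), 'qd': array([ 0., -0.,  0.,  0.,  0.,  0.]), 'tau': array([ -0. , -50.2, -35.7,   0.1,   0. ,  -0. ]), 'position': array([ 248.1, -627. ,  237.4]), 'orientation': array([3.1, 1.6, 1.9]), 'wrist_force': array([-0.4,  0.3,  0.1]), 'torque': array([ 0., -0.,  0.]), 'gripper_width': 0.9978302003540133}
side [224.1 654.9 521.6] [ 0.5 -0.8 -0.5] 442.6190285833043
top [489.3 106.3 964.5] [ 0.1  0.  -1. ] 499.65537400071435
wrist [ 319.  -599.   383.7] [-0.3 -0.1 -1. ] 366.21205099021256
wheel_axis side [361.8 184.9] 0.79
wheel_axis top [426.2 227.7] 0.84
    [565.1 -51.  232.4] [1.8288564229420077, 1.8288564229418107]
red_line side [360.8 196.7] 0.87
red_line top [290.8 214.9] 0.71
    [532.  126.6 286.3] [48.95180497928476, 48.951804979284745]
pointer top [431.1 273.2] 0.93
crank_grip side [342.1 167.9] 0.66
crank_grip top [405.8 216.6] 0.51
    [581.  -11.9 272.9] [3.540836748636975, 3.540836748636716]
clamp_pivot side [390.8 226.4] 0.77
clamp_pivot top [445.6 259.9] 0.76
    [ 521.3 -103.   137. ] [2.6455251811735945, 2.6455251811736744]
lever_tip side [407.6 195.3] 0.73
lever_tip top [508.6 260.6] 0.84
    [ 521.7 -190.7  174.6] [0.02393096698825489, 0.023930966988384848]
foot side [377. 257.] 0.87
stand side [352.8 287.5] 0.67
stand top [403.4 239.8] 0.95
    [569.4 -55.1  -0.3] [1.948331728451209, 1.9483317284512653]
vial_a side [376.2 287.4] 0.81
vial_a top [493.4 280.7] 0.86
    [ 534.9 -226.   -76.8] [51.46315123477667, 51.463151234776674]
vial_b side [376.2 287.4] 0.81
vial_b top [493.4 280.7] 0.86
    [ 534.9 -226.   -76.8] [51.46315123477667, 51.463151234776674]
jar_lid side [343.7 338.1] 0.88
jar_lid top [322.9 271.8] 0.6
    [506.3  99.7   1.5] [1.6249300870545276, 1.6249300870544707]
compact side [272.3 332.4] 0.66
compact top [288.9 213.4] 0.7
    [616.8 165.3  10.6] [0.35397622044591304, 0.3539762204456922]
```

```bash
python3 - <<'E'
import cv2,numpy as np
t=cv2.imread('pics/top0.png')[150:350,260:560]; s=cv2.imread('pics/side0.png')[120:320,260:460]
a=cv2.resize(t,None,fx=2.6,fy=2.6,interpolation=2);cv2.imwrite('pics/a.png',a)
cv2.imwrite('pics/b.png',cv2.resize(s,None,fx=2.8,fy=2.8,interpolation=2))
E
```

```text
(no output)
```

View pics/a.png

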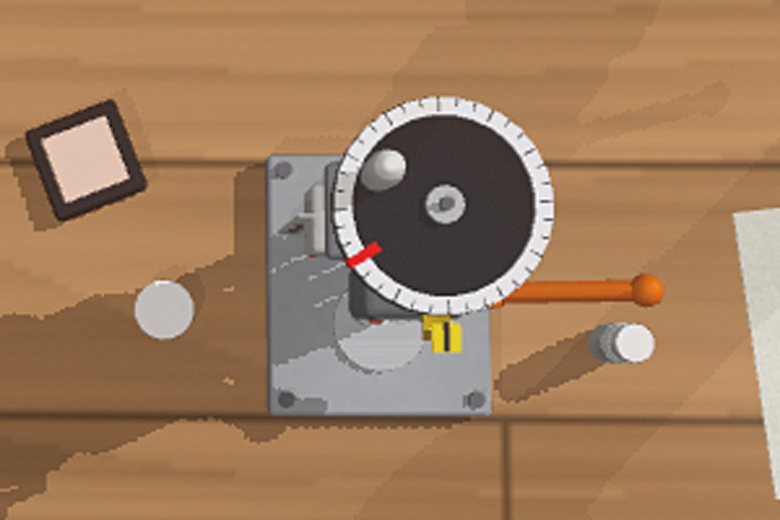

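View pics/b.png

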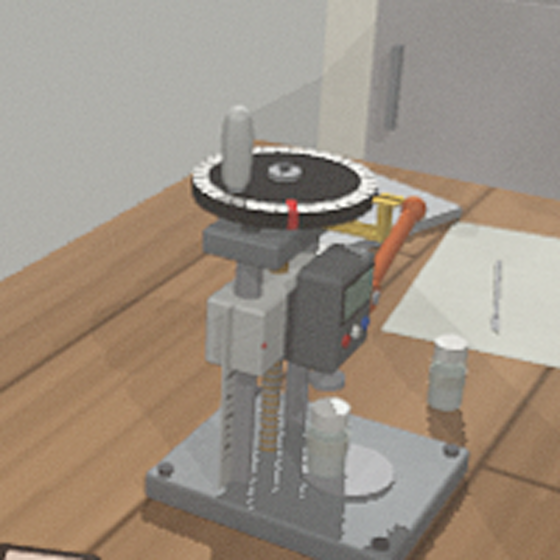

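Top view: the stand faces the robot (pointer at px (431,273)), the red line is at about (399,248) (8 o'clock, so clockwise of the pointer), and the crank is at (408,215). The lever points right and up. Side view: the head and foot are clear of vial_a. Next I'll measure the angles.

```bash
cat >> h.py <<'E'
def redpix(c,box=None):
    h=cv2.cvtColor(c['color'],cv2.COLOR_RGB2HSV); m=((h[...,0]<5)|(h[...,0]>174))&(h[...,1]>170)&(h[...,2]>110)
    n,l,s,ce=cv2.connectedComponentsWithStats(m.astype('uint8'))
    return [(int(s[i,4]),ce[i]) for i in range(1,n) if s[i,4]>8]
E
python3 - <<'E'
from h import *
np.set_printoptions(precision=1,suppress=True)
c=cam('top')
for a,p in redpix(c): print('red',a,p,atz(c,p,235))
for k in ('wheel_axis','pointer','red_line'):
    for t in manip.tip_of(k,'top')[:2]: print(k,t['position'],round(t['confidence'],2),atz(c,t['position'],235))
m=manip.masks_of('crank_grip','top')
for t in m[:2]:
    ys,xs=np.where(t['pixels']); print('crank mask',t['confidence'],len(xs),xs.min(),xs.max(),ys.min(),ys.max(),atz(c,t['position'],265))
print('tool R\n',tool())
print(c['M'])
E
```

```text
red 60 [399.5 247.6] [537.1 -10.6 235. ]
wheel_axis [429.1, 230.9] 0.88 [561.8 -53.8 235. ]
pointer [431.5, 272.5] 0.6 [501.2 -56.7 235. ]
red_line [394.6, 250.6] 0.96 [532.7  -3.5 235. ]
crank mask 0.69 203 399 415 208 223 [580.2 -14.1 265. ]
crank mask 0.54 1032 377 514 220 274 [510.  -81.8 265. ]
tool R
 [[  -0.     0.9    0.4  248.4]
 [  -0.     0.4   -0.9 -627.7]
 [  -1.    -0.     0.   238.7]
 [   0.     0.     0.     1. ]]
[[  0.   -1.    0.1 489.3]
 [ -1.   -0.    0.  106.3]
 [ -0.   -0.1  -1.  964.5]
 [  0.    0.    0.    1. ]]
```

```bash
python3 -m crank '[[[-5,0,0,7.2,0,0,1],[-5,0,0,7.2,0,0,1],[-3,0,0,7.2,0,0,1],[0,2.3,-4.3,0,0,0,1],[0,2.3,-4.3,0,0,0,1]]]'; python3 -m crank '[[[0,2.3,-4.3,0,0,0,1],[0,2.3,-4.3,0,0,0,1],[0,2.3,-4.3,0,0,0,1],[0,2.3,-4.3,0,0,0,1],[0,2.3,-4.3,0,0,0,1]]]'; python3 -m crank '[[[0,2.3,-4.3,0,0,0,1],[0,2.3,-4.3,0,0,0,1],[0,2.3,-4.3,0,0,0,1],[0,2.3,-4.3,0,0,0,1],[0,0,0,0,0,0,1]]]'; python3 -c "
from h import *
print(tool().round(3), manip.read_state()['joints'])"
```

```text
time_s: 2.7
position: [293.3, -543.7, 369.6]
orientation: [-2.66, 1.565, 2.029]
wrist_force: [1.2, 0.7, -0.3]
gripper_width: 1.0
time_s: 3.2
position: [416.0, -325.7, 372.7]
orientation: [2.193, 1.569, 0.594]
wrist_force: [0.8, 0.1, -0.2]
gripper_width: 1.002
time_s: 3.7
position: [515.8, -146.1, 374.7]
orientation: [1.802, 1.564, 0.209]
wrist_force: [-0.4, -0.5, -0.5]
gripper_width: 1.0
[[ 7.00000e-03  1.00000e+00 -2.20000e-02  5.15847e+02]
 [ 1.00000e-03 -2.20000e-02 -1.00000e+00 -1.46129e+02]
 [-1.00000e+00  7.00000e-03 -2.00000e-03  3.74703e+02]
 [ 0.00000e+00  0.00000e+00  0.00000e+00  1.00000e+00]] [-0.32468738 -0.05986959  1.71291635  0.00344385  1.48274201  1.26819518]
```

```bash
python3 -m crank '[[[0,2.2,-4.3,-1,0,0,1],[0,2.2,-4.3,0,0,0,1],[0,2.2,-4.3,0,0,0,1],[0,0,0,0,0,0,1]]]'; python3 - <<'E'
from h import *
np.set_printoptions(precision=1,suppress=True)
print(tool())
cs={n:cam(n,f'pics/{n}1.png') for n in ('wrist','side','top')}
for k in 'wheel_axis crank_grip pointer red_line lever_tip clamp_pivot'.split():
    r=[]
    for n,c in cs.items():
        for t in manip.tip_of(k,n)[:1]:
            if t['confidence']>.4: r.append(ray(c,t['position'])); print(k,n,np.array(t['position']),round(t['confidence'],2), atz(c,t['position'],264 if 'crank' in k else 235))
    if len(r)>1: print('   ',*tri(r))
for a,p in redpix(cs['wrist']): print('red',a,p,atz(cs['wrist'],p,235))
E
```

```text
time_s: 4.1
position: [583.2, -18.4, 375.6]
orientation: [1.446, 1.563, -0.13]
wrist_force: [-1.1, 0.3, 0.2]
gripper_width: 1.004
[[  0.    1.   -0.  583.2]
 [ -0.   -0.   -1.  -18.4]
 [ -1.    0.    0.  375.6]
 [  0.    0.    0.    1. ]]
wheel_axis wrist [363.7 243.3] 0.78 [564.6 -55.9 235. ]
wheel_axis side [364.1 186.3] 0.75 [553.5 -41.1 235. ]
wheel_axis top [428.2 230.6] 0.76 [562.3 -52.5 235. ]
    [562.1 -55.8 228.4] [1.0706582238823596, 1.501801387736918, 1.9500883998540204]
crank_grip wrist [315.5 235.3] 0.66 [580.5 -16.4 264. ]
crank_grip side [344.4 170.4] 0.54 [586.6 -24.1 264. ]
    [581.9 -16.2 267.2] [0.5069438992782905, 0.5069438992782952]
pointer wrist [363.5 311.4] 0.73 [502.  -57.7 235. ]
pointer side [394.8 187.8] 0.81 [503.3 -65.3 235. ]
pointer top [432.5 270. ] 0.78 [504.9 -58.2 235. ]
    [502.9 -58.  237.3] [0.6711346688063147, 2.32021121311054, 1.9210300072929125]
red_line wrist [301.5 281.9] 0.72 [530.3  -4.  235. ]
red_line side [363.1 195.9] 0.89 [533.7   2.3 235. ]
red_line top [394.5 249.3] 0.72 [534.6  -3.4 235. ]
    [533.6  -3.  234.7] [3.3223621078775087, 2.782084048933811, 1.1086735451227834]
lever_tip wrist [487.4 265.8] 0.62 [ 544.2 -160.5  235. ]
lever_tip side [407.4 194.2] 0.63 [472.1 -48.2 235. ]
lever_tip top [507.8 259.8] 0.74 [ 520.4 -166.9  235. ]
    [ 522.1 -188.4  178. ] [0.44824978238792135, 0.4618654979926083, 0.8249621235457124]
clamp_pivot side [363.9 193.1] 0.5 [538.5 -10.4 235. ]
clamp_pivot top [407.5 215. ] 0.5 [585.  -22.6 235. ]
    [569.5 -32.2 223.2] [18.673713715016568, 18.673713715016696]
red 138 [309.5 274.2] [537.3 -10.9 235. ]
```

View pics/wrist1.png

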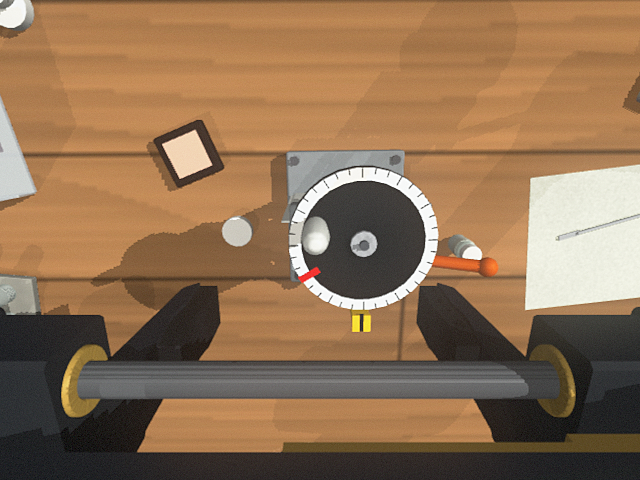

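The wrist view clearly shows the dial ring (centre ≈(364,240)), the crank at (315,236), the red line at (310,274), the pointer at (361,321), and the lever ball at (488,267).

```bash
cat >> h.py <<'E'
def ring(c,u0,v0,z=235,R=(40,100)):
    """fit circle to outer edge of the white dial ring, rays scanned outward in world"""
    from scipy.optimize import least_squares
    g=cv2.GaussianBlur(c['color'].astype('f4'),(0,0),.8); w=g.min(2)
    ctr=atz(c,(u0,v0),z); P=[]
    for a in np.radians(np.arange(0,360,3)):
        rs=np.arange(50,75,.5); px=[proj(c,ctr+[r*np.cos(a),r*np.sin(a),0]) for r in rs]
        v=np.array([w[int(round(p[1])),int(round(p[0]))] if 0<=p[0]<639 and 0<=p[1]<479 else 0 for p in px])
        i=[k for k in range(len(v)-1) if v[k]>135>=v[k+1]]
        if i: P.append((ctr+[rs[i[-1]]*np.cos(a),rs[i[-1]]*np.sin(a),0])[:2])
    P=np.array(P); s=least_squares(lambda q:np.hypot(*(P-q[:2]).T)-q[2],[*ctr[:2],62],loss='soft_l1')
    return s.x,len(P),np.median(abs(s.fun))
E
python3 - <<'E'
from h import *
np.set_printoptions(precision=1,suppress=True)
T=tool(); c=cam('wrist')
q,n,e=ring(c,364,240); print(q,n,e)
A=np.array([*q[:2],235])
def ang(p): d=p-A; return np.degrees(np.arctan2(d[1],d[0]))%360, np.hypot(d[0],d[1])
for a,p in redpix(c): print('red',a,ang(atz(c,p,235)))
for t in manip.tip_of('red_line','wrist')[:1]: print('redtip',ang(atz(c,t['position'],235)))
for t in manip.tip_of('pointer','wrist')[:1]: print('ptr',ang(atz(c,t['position'],235)))
h=cv2.cvtColor(c['color'],cv2.COLOR_RGB2HSV); m=(abs(h[...,0].astype(int)-28)<6)&(h[...,1]>170)&(h[...,2]>140); m[350:]=0; m[:280]=0
ys,xs=np.where(m); print('yellow',len(xs),xs.min(),xs.max(),ys.min(),ys.max(),'plate c',ang(atz(c,((xs.min()+xs.max())/2,(ys.min()+ys.max())/2),235)))
m=manip.masks_of('crank_grip','wrist')[0]; ys,xs=np.where(m['pixels']); print(m['confidence'],xs.min(),xs.max(),ys.min(),ys.max(),m['position'])
# predicted silhouette for crank axis guess
for a in (60,64,68,72):
    b=A[:2]+42*np.array([np.cos(np.radians(a)),np.sin(np.radians(a))]); print(a,b,proj(c,[*b,239]),proj(c,[*b,288]))
E
```

```text
[565.8 -55.1  61.6] 119 0.404143964527357
red 139 (np.float64(122.84768119188878), np.float64(52.642806407048916))
redtip (np.float64(124.08802488709297), np.float64(60.640013124338))
ptr (np.float64(178.7518205702906), np.float64(65.55486334738214))
yellow 242 348 366 313 329 plate c (np.float64(180.7383906314748), np.float64(75.22780406738349))
0.91 295 323 215 252 [309.9, 231.8]
60 [586.8 -18.7] [np.float64(313.25116639669375), np.float64(216.67285553827477)] [np.float64(312.4846901639677), np.float64(234.25009473922307)]
64 [584.2 -17.4] [np.float64(311.572507389679), np.float64(219.83856633329063)] [np.float64(310.4882156256826), np.float64(237.9656262762485)]
68 [581.6 -16.2] [np.float64(310.1337819273985), np.float64(223.09400899670877)] [np.float64(308.77938509083003), np.float64(241.78261977283975)]
72 [578.8 -15.2] [np.float64(308.940416890684), np.float64(226.4218770174531)] [np.float64(307.3642628969843), np.float64(245.68049747332245)]
```

```bash
python3 -m crank '[[[3,0,0,0,0,0,0.5],[0,0,0,0,0,0,0.5],[0,0,0,0,0,0,0.5]]]' 8; python3 -c "
from h import *
print(tool().round(3))"
```

```text
time_s: 5.65
position: [582.6, -22.3, 347.1]
orientation: [1.268, 1.56, -0.312]
wrist_force: [-0.3, 0.1, -0.1]
gripper_width: 0.75
[[ 1.00000e-02  1.00000e+00 -1.00000e-02  5.82604e+02]
 [-3.00000e-03 -1.00000e-02 -1.00000e+00 -2.23270e+01]
 [-1.00000e+00  1.00000e-02  3.00000e-03  3.47142e+02]
 [ 0.00000e+00  0.00000e+00  0.00000e+00  1.00000e+00]]
```

```bash
python3 -m crank '[[[0,0,-0.6,0,0,0,0.5],[2,0,0,0,0,0,0.5],[2,0,0,0,0,0,0.5],[0,0,0,0,0,0,0.5]]]' 8; python3 - <<'E'
from h import *
np.set_printoptions(precision=1,suppress=True)
print(tool());c=cam('wrist','pics/w2.png')
for t in manip.tip_of('crank_grip','wrist')[:1]: print(t,atz(c,t['position'],264))
b=[582,-16.4]; print(proj(c,[*b,239]),proj(c,[*b,288]),ring(c,*proj(c,[566,-55,235])))
print(manip.read_state()['wrist_force'])
E
```

```text
time_s: 6.05
position: [585.6, -15.2, 312.1]
orientation: [1.41, 1.553, -0.171]
wrist_force: [0.2, -0.1, -0.4]
gripper_width: 0.502
[[  0.    1.   -0.  585.6]
 [ -0.   -0.   -1.  -15.2]
 [ -1.    0.    0.  312.1]
 [  0.    0.    0.    1. ]]
{'position': [318.9, 272.8], 'confidence': 0.97} [580.  -15.7 264. ]
[np.float64(319.7748942538164), np.float64(255.0443566107773)] [np.float64(320.40819210564126), np.float64(286.8585524787511)] (array([565.8, -55.1,  61.3]), 105, np.float64(0.23198447630456087))
[-0.5 -0.7  0.3]
```

View pics/w2.png

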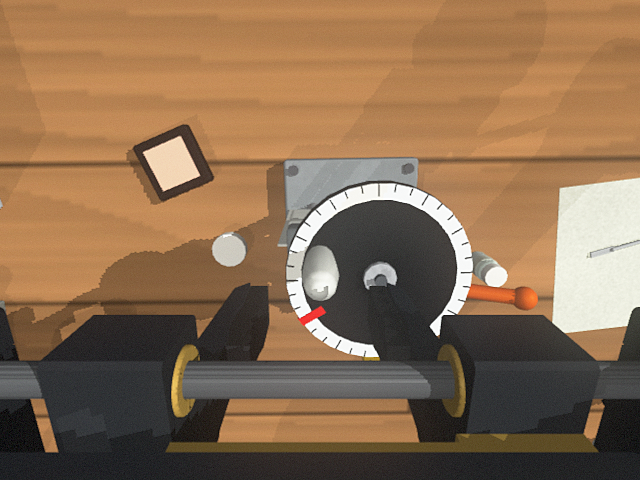

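The handle is centred at about (320,272) between the open fingers, and the ring fit repeats: axis (565.8,−55.1). I'll descend and grip lightly.

```bash
python3 -m crank '[[[2,-0.4,0,0,0,0,0.5],[2,0,0,0,0,0,0.5],[2,0,0,0,0,0,0.5],[0.2,0,0,0,0,0,0.4],[0,0,0,0,0,0,0.4]]]' 8;  python3 -c "
from h import *
print(tool().round(3))"
```

```text
time_s: 6.65
position: [590.0, -15.3, 262.7]
orientation: [1.469, 1.532, -0.112]
wrist_force: [0.1, -0.3, 0.9]
gripper_width: 0.404
[[ 3.80000e-02  9.99000e-01 -1.00000e-02  5.89977e+02]
 [-4.00000e-03 -1.00000e-02 -1.00000e+00 -1.53470e+01]
 [-9.99000e-01  3.90000e-02  4.00000e-03  2.62682e+02]
 [ 0.00000e+00  0.00000e+00  0.00000e+00  1.00000e+00]]
```

```bash
python3 -m crank '[[[0.5,-0.9,0,0,0,-2.2,0.4],[0.9,-0.1,0,0,0,-0.4,0.4],[0,0,0,0,0,0,0.4]]]' 8;  python3 -c "
from h import *
print(tool().round(3))"
```

```text
time_s: 6.95
position: [582.8, -15.4, 253.4]
orientation: [0.031, 1.566, -1.55]
wrist_force: [0.2, 1.2, -0.2]
gripper_width: 0.399
[[ 0.00000e+00  1.00000e+00 -1.00000e-02  5.82834e+02]
 [-4.00000e-03 -1.00000e-02 -1.00000e+00 -1.53770e+01]
 [-1.00000e+00  0.00000e+00  4.00000e-03  2.53404e+02]
 [ 0.00000e+00  0.00000e+00  0.00000e+00  1.00000e+00]]
```

```bash
python3 -m crank '[[[0.4,-0.1,0,0,0,0,0.2],[0,0,0,0,0,0,0.15],[0,0,0,0,0,0,0.15],[0,0,0,0,0,0,0.15]]]' 12;  python3 -c "
from h import *
print(tool().round(3), manip.read_state()['wrist_force'])"
```

```text
time_s: 7.35
position: [582.8, -16.0, 250.8]
orientation: [0.613, 1.564, -0.968]
wrist_force: [0.2, -0.5, -0.6]
gripper_width: 0.225
[[ 4.00000e-03  1.00000e+00 -1.00000e-02  5.82783e+02]
 [-5.00000e-03 -1.00000e-02 -1.00000e+00 -1.59580e+01]
 [-1.00000e+00  4.00000e-03  5.00000e-03  2.50821e+02]
 [ 0.00000e+00  0.00000e+00  0.00000e+00  1.00000e+00]] [ 0.16710479 -0.54348017 -0.63896182]
```

```bash
cat > n.py <<'E'
import sys; from h import *
T=tool(); s=manip.read_state(); A=np.array([565.8,-55.1]); step=float(sys.argv[1]); n=int(sys.argv[2]) if len(sys.argv)>2 else 5
p=T[:2,3]; d=p-A; a=np.arctan2(d[1],d[0]); print('t',s['time_s'],'ang %.1f r %.1f z %.1f'%(np.degrees(a)%360,np.hypot(*d),T[2,3]),'F',s['wrist_force'].round(1),'tilt deg x',np.degrees(T[:2,0]).round(1),'ty',T[:2,1].round(2),s['gripper_width'])
q=p;o=[]
for k in range(1,n+1):
    b=a+np.radians(step*k); t=A+42*np.array([np.cos(b),np.sin(b)]); w=np.append(t-q,0); v=T[:3,:3].T@w/10; o.append([round(float(x),2) for x in v]); q=t
print(o)
E
python3 n.py 6 10
```

```text
t 7.35 ang 66.5 r 42.7 z 250.8 F [ 0.2 -0.5 -0.6] tilt deg x [ 0.2 -0.3] ty [ 1.   -0.01] 0.22504810628863542
[[-0.0, -0.44, -0.09], [-0.0, -0.43, -0.11], [-0.0, -0.44, -0.06], [-0.0, -0.44, -0.01], [-0.0, -0.44, 0.03], [-0.0, -0.43, 0.08], [-0.0, -0.42, 0.12], [-0.0, -0.41, 0.17], [-0.0, -0.39, 0.21], [-0.0, -0.36, 0.25]]
```

```bash
python3 -m crank '[[[0,-0.42,-0.14,0,0,0,0.15],[0,-0.43,-0.11,0,0,0,0.15],[0,-0.44,-0.06,0,0,0,0.15],[0,-0.44,-0.01,0,0,0,0.15],[0,-0.44,0.03,0,0,0,0.15]]]'; python3 n.py 8 5
```

```text
time_s: 7.85
position: [564.1, -13.4, 250.9]
orientation: [1.14, 1.555, -0.441]
wrist_force: [5.5, -1.4, -3.3]
gripper_width: 0.217
t 7.85 ang 92.4 r 41.7 z 250.9 F [ 5.5 -1.4 -3.3] tilt deg x [ 0.8 -0.4] ty [ 1.   -0.01] 0.21689808182954787
[[-0.01, -0.58, 0.04], [-0.01, -0.57, 0.15], [-0.01, -0.54, 0.23], [-0.01, -0.5, 0.3], [-0.0, -0.46, 0.37]]
```

```bash
python3 -m crank '[[[0,-0.58,0.04,0,0,-0.6,0.15],[0,-0.57,0.15,0,0,0,0.15],[0,-0.54,0.23,0,0,0,0.15],[0,-0.5,0.3,0,0,0,0.15],[0,-0.46,0.37,0,0,0,0.15]]]'; python3 n.py 8 5
```

```text
time_s: 8.35
position: [542.5, -21.9, 250.8]
orientation: [1.442, 1.549, -0.139]
wrist_force: [5.1, 2.0, -3.4]
gripper_width: 0.217
t 8.35 ang 125.0 r 40.6 z 250.8 F [ 5.1  2.  -3.4] tilt deg x [ 1.3 -0.2] ty [ 1.   -0.01] 0.21662378490961523
[[-0.01, -0.54, 0.26], [-0.01, -0.4, 0.43], [-0.01, -0.33, 0.48], [-0.0, -0.26, 0.52], [-0.0, -0.18, 0.56]]
```

```bash
python3 -m crank '[[[0,-0.52,0.3,0,0,-1,0.15],[0,-0.4,0.43,0,0,0,0.15],[0,-0.33,0.48,0,0,0,0.15],[0,-0.26,0.52,0,0,0,0.15],[0,-0.18,0.56,0,0,0,0.15]]]'; python3 n.py 8 5
```

```text
time_s: 8.85
position: [529.4, -38.9, 250.8]
orientation: [1.986, 1.549, 0.406]
wrist_force: [1.8, 4.2, -1.3]
gripper_width: 0.216
t 8.85 ang 156.0 r 39.8 z 250.8 F [ 1.8  4.2 -1.3] tilt deg x [1.1 0.5] ty [ 1.   -0.01] 0.2164789535057474
[[-0.01, -0.39, 0.47], [-0.01, -0.12, 0.57], [-0.01, -0.04, 0.58], [-0.0, 0.05, 0.58], [-0.0, 0.13, 0.57]]
```

```bash
sed -i 's/565.8,-55.1/567.7,-55.1/' n.py; python3 n.py 9 5
```

```text
t 8.85 ang 157.0 r 41.6 z 250.8 F [ 1.8  4.2 -1.3] tilt deg x [1.1 0.5] ty [ 1.   -0.01] 0.2164789535057474
[[-0.01, -0.24, 0.61], [-0.01, -0.1, 0.65], [-0.01, 0.0, 0.66], [-0.0, 0.1, 0.65], [-0.0, 0.2, 0.63]]
```

```bash
python3 -m crank '[[[0,-0.24,0.61,0,0,-0.8,0.15],[0,-0.1,0.65,0,0,0,0.15],[0,0,0.66,0,0,0,0.15],[0,0.1,0.65,0,0,0,0.15],[0,0.2,0.63,0,0,0,0.15]]]'; python3 n.py 9 5
```

```text
time_s: 9.35
position: [526.6, -61.4, 250.7]
orientation: [2.942, 1.543, 1.364]
wrist_force: [-3.9, 5.0, 2.3]
gripper_width: 0.22
t 9.35 ang 188.7 r 41.6 z 250.7 F [-3.9  5.   2.3] tilt deg x [0.3 1.6] ty [ 1.   -0.01] 0.22017080989158483
[[-0.02, 0.11, 0.65], [-0.02, 0.25, 0.61], [-0.01, 0.35, 0.56], [-0.01, 0.43, 0.5], [-0.01, 0.5, 0.43]]
```

```bash
python3 -m crank '[[[0,0.11,0.65,0,-1.2,0,0.15],[0,0.25,0.61,0,0,0,0.15],[0,0.35,0.56,0,0,0,0.15],[0,0.43,0.5,0,0,0,0.15],[0,0.5,0.43,0,0,0,0.15]]]'; python3 n.py 9 5
```

```text
time_s: 9.85
position: [535.1, -81.0, 250.7]
orientation: [-2.741, 1.548, 1.966]
wrist_force: [-6.9, 0.6, 3.4]
gripper_width: 0.221
t 9.85 ang 218.5 r 41.7 z 250.7 F [-6.9  0.6  3.4] tilt deg x [-0.5  1.2] ty [ 1.   -0.01] 0.22130412574566272
[[-0.01, 0.43, 0.5], [-0.01, 0.52, 0.4], [-0.01, 0.58, 0.32], [-0.01, 0.62, 0.22], [-0.01, 0.65, 0.12]]
```

```bash
python3 -m crank '[[[0,0.43,0.5,0,-1,0,0.15],[0,0.52,0.4,0,0,0,0.15],[0,0.58,0.32,0,0,0,0.15],[0,0,0,0,0,0,0.15]]]'; python3 n.py -9 5; python3 - <<'E'
from h import *
c=cam('wrist','pics/w3.png'); cam('side','pics/s3.png')
A=np.array([565.8,-55.1,235])
for a,p in redpix(c):
    d=atz(c,p,235)-A; print('red',a,p,np.degrees(np.arctan2(d[1],d[0]))%360,np.hypot(d[0],d[1]))
E
```

```text
time_s: 10.25
position: [544.2, -90.0, 250.7]
orientation: [-1.975, 1.548, 2.733]
wrist_force: [0.3, -1.3, -0.7]
gripper_width: 0.22
t 10.25 ang 236.0 r 42.1 z 250.7 F [ 0.3 -1.3 -0.7] tilt deg x [-1.2  0.5] ty [ 1. -0.] 0.22035950640649235
[[0.01, -0.51, -0.41], [0.01, -0.45, -0.48], [0.01, -0.37, -0.55], [0.01, -0.28, -0.6], [0.01, -0.18, -0.63]]
red 544 [351.31985294 207.15625   ] 289.4166330142542 52.79359388704487
```

```bash
python3 -m crank '[[[0,-0.51,-0.41,0,-0.5,0.8,0.15],[0,-0.45,-0.48,0,0,0,0.15],[0,-0.37,-0.55,0,0,0,0.15],[0,-0.28,-0.6,0,0,0,0.15],[0,-0.18,-0.63,0,0,0,0.15]]]'; python3 n.py -9 5
```

```text
time_s: 10.85
position: [526.2, -61.3, 250.8]
orientation: [0.24, 1.57, -1.336]
wrist_force: [5.4, -5.5, -4.6]
gripper_width: 0.221
t 10.85 ang 188.4 r 42.0 z 250.8 F [ 5.4 -5.5 -4.6] tilt deg x [ 0.  -0.1] ty [ 1.   -0.01] 0.2214323415661138
[[-0.0, -0.05, -0.66], [-0.0, 0.05, -0.66], [-0.0, 0.16, -0.64], [-0.0, 0.25, -0.61], [-0.0, 0.35, -0.56]]
```

```bash
python3 -m crank '[[[0,0.0,-0.66,0,0,0,0.15],[0,0.05,-0.66,0,0,0,0.15],[0,0.16,-0.64,0,0,0,0.15],[0,0.25,-0.61,0,0,0,0.15],[0,0.3,-0.5,0,0,0,0.15]]]'; python3 n.py -5 3;  cat > red.py <<'E'
from h import *
c=cam('wrist'); A=np.array([565.8,-55.1,235])
for a,p in redpix(c):
    d=atz(c,p,235)-A; print('red',a,p,np.degrees(np.arctan2(d[1],d[0]))%360,np.hypot(d[0],d[1]))
E
python3 red.py; python3 n.py -5 3
```

```text
time_s: 11.35
position: [531.2, -34.8, 250.7]
orientation: [-0.18, 1.553, -1.755]
wrist_force: [-1.6, -6.2, 0.9]
gripper_width: 0.224
t 11.35 ang 150.9 r 41.8 z 250.7 F [-1.6 -6.2  0.9] tilt deg x [-0.2 -1. ] ty [ 1. -0.] 0.2235589228182919
[[-0.01, 0.17, -0.32], [-0.01, 0.22, -0.29], [-0.01, 0.24, -0.27]]
red 259 [401.62934363 304.49420849] 205.33040808601245 49.484464444266436
t 11.4 ang 149.9 r 41.7 z 250.7 F [-1.1 -4.8 -0.8] tilt deg x [-0.2 -0.9] ty [ 1. -0.] 0.22402593726697287
[[-0.01, 0.17, -0.32], [-0.01, 0.22, -0.29], [-0.01, 0.25, -0.27]]
```

```bash
python3 -m crank '[[[0,0.18,-0.32,0,0,0,0.15],[0,0.22,-0.29,0,0,0,0.15],[0,0.25,-0.27,0,0,0,0.15],[0,0.27,-0.25,0,0,0,0.15],[0,0,0,0,0,0,0.15]]]'; sed -i "s/cam('wrist')/cam('wrist','pics\/r.png')/" red.py; python3 red.py; python3 n.py -3 3
python3 - <<'E'
from h import *
c=cam('side','pics/s4.png'); print(redpix(c)); a=c['color'][130:260,300:460,::-1]; w=cv2.imread('pics/r.png')
cv2.imwrite('pics/c4.png',np.vstack([cv2.resize(a,(480,390)),cv2.resize(w[120:380,260:580],(480,390))])[:, :][:600])
E
```

```text
time_s: 11.9
position: [537.5, -26.2, 250.6]
orientation: [-0.335, 1.542, -1.908]
wrist_force: [2.2, -0.9, -2.5]
gripper_width: 0.218
red 29 [392.24137931 313.93103448] 190.90507524357764 44.666658652312634
t 11.95 ang 136.1 r 41.8 z 250.6 F [-0.3 -2.6 -0.5] tilt deg x [-0.5 -1.5] ty [ 1. -0.] 0.22532645172093452
[[-0.01, 0.14, -0.17], [-0.01, 0.16, -0.15], [-0.01, 0.17, -0.14]]
[]
```

View pics/c4.png

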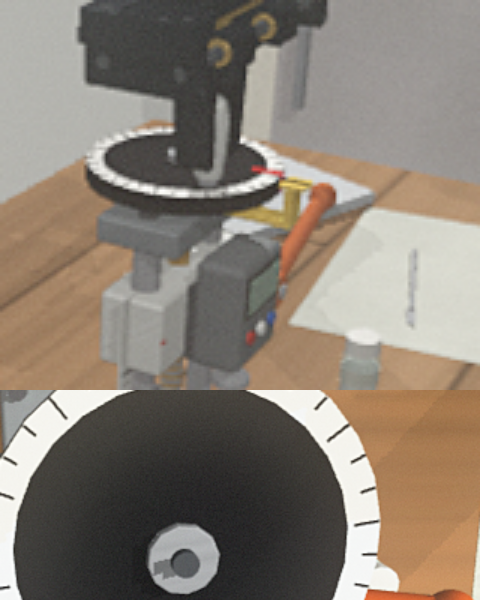

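The side view shows the red line (≈(268,171) in the crop) just short of the pointer (≈(290,185)); about 9° more.

```bash
python3 -m crank '[[[0,0.15,-0.18,0,0,0,0.15],[0,0.17,-0.17,0,0,0,0.15],[0,0.17,-0.15,0,0,0,0.15],[0,0,0,0,0,0,0.15]]]'; python3 n.py -2 3
```

```text
time_s: 12.4
position: [540.3, -23.6, 250.6]
orientation: [-0.404, 1.536, -1.977]
wrist_force: [1.6, -2.0, -1.4]
gripper_width: 0.223
t 12.4 ang 131.1 r 41.8 z 250.6 F [ 1.6 -2.  -1.4] tilt deg x [-0.8 -1.8] ty [ 1. -0.] 0.2231758113689309
[[-0.0, 0.1, -0.11], [-0.0, 0.12, -0.09], [-0.0, 0.12, -0.09]]
```

```bash
python3 -m crank '[[[0,0.16,-0.15,0,0,0,0.15],[0,0.17,-0.14,0,0,0,0.15],[0,0.1,-0.09,0,0,0,0.15],[0,0,0,0,0,0,0.15]]]'; python3 n.py -2 3; python3 - <<'E'
from h import *
c=cam('side'); A=np.array([565.8,-55.1,235])
for k in ('red_line','pointer'):
  for n in ('side','top'):
    if n=='top': cam('top')
    for t in manip.tip_of(k,'side')[:1]:
        if n=='side':
            d=atz(c,t['position'],235)-A; print(k,t,np.degrees(np.arctan2(d[1],d[0]))%360,np.hypot(d[0],d[1]))
cv2.imwrite('pics/c5.png',cv2.resize(c['color'][160:220,340:440,::-1],None,fx=6,fy=6,interpolation=2))
print([proj(c,A+[r*np.cos(a),r*np.sin(a),0]) for a in [np.pi] for r in (43,61,65)])
E
```

```text
time_s: 12.8
position: [542.5, -21.8, 250.5]
orientation: [-0.472, 1.53, -2.046]
wrist_force: [-0.5, -2.9, -1.4]
gripper_width: 0.224
t 12.8 ang 127.2 r 41.8 z 250.5 F [-0.5 -2.9 -1.4] tilt deg x [-1.1 -2.1] ty [ 1. -0.] 0.2236368159134962
[[-0.01, 0.1, -0.1], [-0.01, 0.12, -0.08], [-0.01, 0.12, -0.08]]
red_line {'position': [388.3, 188.0], 'confidence': 0.57} 182.90188814638492 53.07535018158407
pointer {'position': [390.5, 186.4], 'confidence': 0.89} 193.34015923961397 54.48887451124943
[[np.float64(382.6401496254534), np.float64(187.35116714277788)], [np.float64(391.7775001012767), np.float64(189.31953147588152)], [np.float64(393.83425557640805), np.float64(189.76259690604934)]]
```

View pics/c5.png

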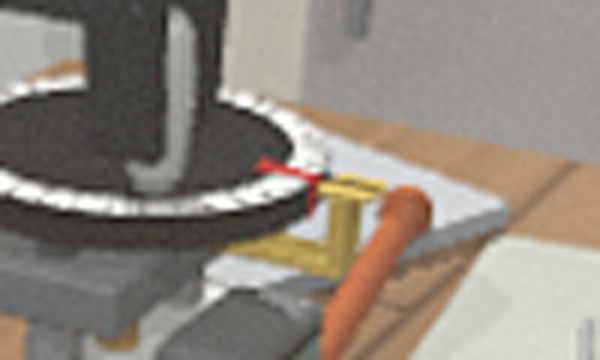

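The red line now runs into the pointer's black line. I'll release, lift and check from above.

```bash
python3 -m crank '[[[0,0,0,0,0,0,0.45],[0,0,0,0,0,0,0.45],[0,0,0,0,0,0,0.45],[-3,0,0,0,0,0,0.45],[-5,0,0,0,1.9,1,0.45]]]'; python3 -m crank '[[[-5,0,0,0,0,0,0.45],[0,0,0,0,0,0,0.45],[0,0,0,0,0,0,0.45]]]'; python3 - <<'E'
from h import *
np.set_printoptions(precision=1,suppress=True)
print(tool()); c=cam('wrist','pics/w6.png'); A0=np.array([565.8,-55.1,235])
q,n,e=ring(c,*proj(c,A0)); print(q,n,e); A=np.array([*q[:2],235])
def ang(p): d=atz(c,p,235)-A; return np.degrees(np.arctan2(d[1],d[0]))%360, np.hypot(d[0],d[1])
for a,p in redpix(c): print('red',a,p,ang(p))
for k in ('red_line','pointer'):
    for t in manip.tip_of(k,'wrist')[:1]: print(k,t,ang(t['position']))
h=cv2.cvtColor(c['color'],cv2.COLOR_RGB2HSV); m=(abs(h[...,0].astype(int)-28)<6)&(h[...,1]>170)&(h[...,2]>140)
u,v=[int(x) for x in proj(c,A-[75,0,0])]; w=m[v-20:v+20,u-20:u+20]; ys,xs=np.where(w); print('plate',len(xs),ang((xs.mean()+u-20,ys.mean()+v-20)))
u,v=[int(x) for x in proj(c,A-[50,0,0])]; cv2.imwrite('pics/c6.png',cv2.resize(c['color'][v-60:v+50,u-90:u+90,::-1],None,fx=4,fy=4,interpolation=2))
E
```

```text
time_s: 13.65
position: [540.4, -15.1, 323.3]
orientation: [-1.84, 1.555, 2.871]
wrist_force: [0.8, 0.8, 0.8]
gripper_width: 0.452
time_s: 13.95
position: [543.9, -14.4, 383.1]
orientation: [-2.822, 1.564, 1.89]
wrist_force: [0.0, -0.8, -0.9]
gripper_width: 0.454
[[ -0.    1.   -0.  543.9]
 [  0.   -0.   -1.  -14.4]
 [ -1.   -0.   -0.  383.1]
 [  0.    0.    0.    1. ]]
[565.6 -54.6  61.7] 116 0.4813602982097258
red 141 [368.4 252.4] (np.float64(181.81004346536096), np.float64(52.25687165476388))
red_line {'position': [368.9, 260.4], 'confidence': 0.86} (np.float64(182.26475852286546), np.float64(59.59143752201512))
pointer {'position': [492.2, 221.5], 'confidence': 0.65} (np.float64(256.4933028579655), np.float64(105.90413244531346))
plate 274 (np.float64(180.8695302954265), np.float64(74.30580550623931))
```

View pics/c6.png

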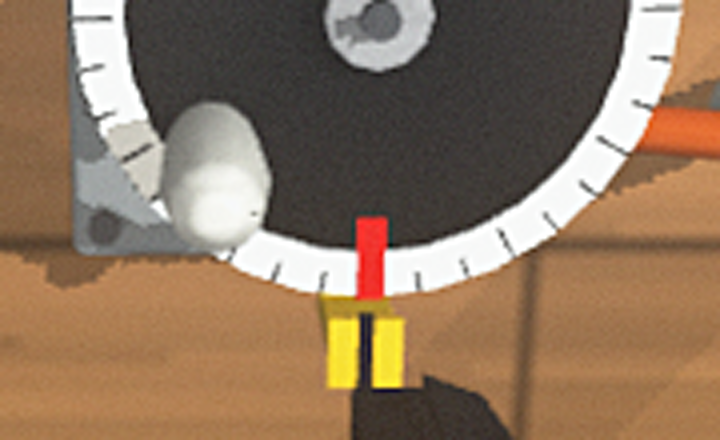

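The red line is centred on the pointer's black line (crop (371,260) vs (366,350)), within about 1°. Now I'll shut the fingers, turn the hand so the jaws lie along x, and go above the lever ball.

```bash
python3 -m crank '[[[0,0,0,-8.5,0,0,0],[0,0,0,-8.5,0,0,0],[0,0,0,-8.5,0,0,0],[0,0,0,-8.5,0,0,0],[0,0,0,-8.5,0,0,0]]]' 20 >/dev/null; python3 -m crank '[[[0,0,0,-8.5,0,0,0],[0,0,0,-8.5,0,0,0],[0,0,0,-8.5,0,0,0],[0,0,0,-8.5,0,0,0],[0,0,0,-8.5,0,0,0]]]' >/dev/null;  python3 -m crank '[[[0,-4,0,-5,0,0,0],[0,-4.5,0,0,0,0,0],[0,-4.5,-1,0,0,0,0],[0,-4,-1,0,0,0,0],[0,0,0,0,0,0,0]]]'; python3 - <<'E'
from h import *
np.set_printoptions(precision=2,suppress=True)
print(tool(),manip.read_state()['joints'],manip.read_state()['gripper_width']); 
cs={n:cam(n,f'pics/{n}7.png') for n in ('wrist','side','top')}
print('camtool',manip.read_camera('wrist')['T_tool_cam'][:3,3])
for k in 'lever_tip clamp_pivot vial_b red_line'.split():
    r=[]
    for n,c in cs.items():
        for t in manip.tip_of(k,n)[:1]:
            print(k,n,np.array(t['position']),round(t['confidence'],2),atz(c,t['position'],0 if 'vial' in k else 176))
            if t['confidence']>.4: r.append(ray(c,t['position']))
    if len(r)>1: print('   ',*tri(r))
E
```

```text
time_s: 15.6
position: [512.1, -184.7, 344.4]
orientation: [2.839, 1.509, 2.874]
wrist_force: [0.6, -0.6, -0.0]
gripper_width: 0.01
[[  -0.06   -0.03    1.    512.12]
 [   0.02    1.      0.04 -184.72]
 [  -1.      0.02   -0.06  344.38]
 [   0.      0.      0.      1.  ]] [-0.39  0.01  1.7  -0.01  1.49 -0.42] 0.009848150063812993
camtool [-146.14   77.03   -0.86]
lever_tip wrist [340.3 225.5] 0.84 [ 521.23 -191.67  176.  ]
lever_tip side [408.7 196.5] 0.68 [ 516.  -182.1  176. ]
lever_tip top [506.9 260.4] 0.59 [ 521.99 -187.54  176.  ]
    [ 520.99 -191.43  171.53] [1.378244938332993, 1.68161011196996, 2.4141217476551233]
clamp_pivot wrist [342.  120.6] 0.72 [ 517.92 -102.84  176.  ]
clamp_pivot side [391.6 225.8] 0.72 [488.86 -30.39 176.  ]
clamp_pivot top [443.5 260. ] 0.57 [521.94 -88.84 176.  ]
    [ 519.33 -100.68  139.36] [1.875557806754372, 3.1456764605929397, 4.9399653922977285]
vial_b side [421.2 265.2] 0.78 [ 481.62 -221.87    0.  ]
vial_b top [495.  280.2] 0.69 [ 491.3  -229.78    0.  ]
    [ 488.38 -233.83   -8.13] [3.15031809827786, 3.150318098277809]
red_line wrist [326.3  49.6] 0.97 [502.79 -50.34 176.  ]
red_line side [388.8 224.2] 0.74 [495.86 -33.83 176.  ]
red_line top [429.8 267.6] 0.83 [509.86 -67.33 176.  ]
    [505.75 -58.   168.9 ] [9.411421494340672, 4.624266026800367, 11.441690505036746]
```

View pics/wrist7.png

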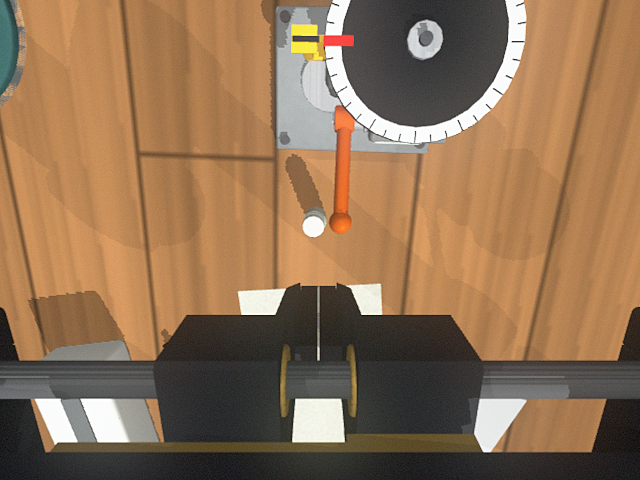

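The wrist view shows the lever ball at (340,224), vial_b's cap beside it at (313,225) but much lower, and the shut fingers at the bottom. The red line is still at the pointer.

```bash
python3 -m crank '[[[0,-0.5,0.8,0,-3.4,-1,0],[4,0,0,0,0,0,0],[4,0,0,0,0,0,0],[3.5,0,0,0,0,0,0],[0,0,0,0,0,0,0]]]';  python3 -c "
from h import *
print(tool().round(3))"
```

```text
time_s: 16.9
position: [525.3, -186.8, 231.5]
orientation: [-0.191, 1.557, -0.151]
wrist_force: [-0.5, 0.1, -0.2]
gripper_width: 0.007
[[ 1.40000e-02 -3.90000e-02  9.99000e-01  5.25294e+02]
 [-2.00000e-03  9.99000e-01  3.90000e-02 -1.86759e+02]
 [-1.00000e+00 -3.00000e-03  1.40000e-02  2.31521e+02]
 [ 0.00000e+00  0.00000e+00  0.00000e+00  1.00000e+00]]
```

```bash
python3 -m crank '[[[0,-0.6,-0.4,-2,-1,0,0],[2,0,-0.2,0,0,0,0],[1.3,0,0,0,0,0,0],[0,0,0,0,0,0,0]]]';  python3 -c "
from h import *
print(tool().round(3))
s=cam('side');w=cam('wrist')
a=s['color'][100:300,320:520,::-1];b=w['color'][120:320,220:460,::-1]
cv2.imwrite('pics/c8.png',np.hstack([cv2.resize(a,(400,400)),cv2.resize(b,(400,333))[:333]] if 0 else [cv2.resize(a,(400,400)),cv2.resize(b,(400,400))]))"
```

```text
time_s: 17.3
position: [522.9, -194.4, 202.9]
orientation: [-0.154, 1.534, -0.079]
wrist_force: [-0.2, 0.1, -0.3]
gripper_width: 0.005
[[ 3.70000e-02 -7.50000e-02  9.96000e-01  5.22931e+02]
 [-3.00000e-03  9.97000e-01  7.60000e-02 -1.94380e+02]
 [-9.99000e-01 -6.00000e-03  3.60000e-02  2.02871e+02]
 [ 0.00000e+00  0.00000e+00  0.00000e+00  1.00000e+00]]
```

View pics/c8.png

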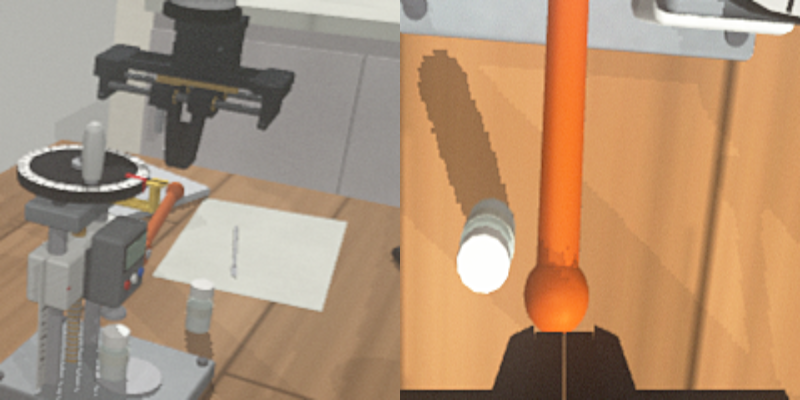

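The fingers sit right over the ball (x-aligned, slightly outboard in y). I'll descend gently to contact.

```bash
cat > f.py <<'E'
from h import *
T=tool();s=manip.read_state();print(s['time_s'],'pos',s['position'].round(1),'F',s['wrist_force'].round(1),'xax',np.degrees(T[:2,0]).round(1))
E
python3 -m crank '[[[0.6,0.1,-0.1,0,-2,0,0],[0.5,0,0,0,0,0,0],[0.4,0,0,0,0,0,0],[0.3,0,0,0,0,0,0],[0.3,0,0,0,0,0,0]]]' >/dev/null; python3 f.py
```

```text
17.9 pos [ 528.4 -195.1  188.6] F [-0.3  0.7  0.4] xax [ 4.7 -0.3]
```

```bash
python3 -m crank '[[[-0.1,0,-0.7,0,4.5,0,0],[0,0,0,0,0,0,0]]]' >/dev/null; python3 f.py
```

```text
18.1 pos [ 521.  -195.6  188.6] F [ 0.7  0.2 -1.2] xax [ 0.  -0.6]
```

```bash
python3 -m crank '[[[0.3,0.1,0,0,0,0,0],[0.3,0,0,0,0,0,0],[0.3,0,0,0,0,0,0],[0.3,0,0,0,0,0,0]]]' >/dev/null; python3 f.py
```

```text
18.5 pos [ 522.9 -198.   180.1] F [-3.5 -1.1  7. ] xax [ 0.5 -1. ]
```

```bash
for i in 1; do python3 -m crank '[[[0.3,0.1,0,0,0.4,0,0],[0.3,0.1,0,0,0,0.4,0],[0.3,0.1,0,0,0,0,0]]]' >/dev/null; python3 f.py; done
```

```text
18.8 pos [ 523.  -199.7  175. ] F [-3.7 -3.6  6.9] xax [ 0.4 -1.2]
```

```bash
python3 -m crank '[[[0.3,0.3,-0.05,0,0.4,-1,0],[0.3,0.2,-0.05,0,0,0,0],[0.3,0.2,-0.05,0,0,0,0]]]' >/dev/null; python3 f.py
```

```text
19.1 pos [ 523.2 -199.1  170.9] F [-2.5 -3.8  7. ] xax [ 0.6 -2.9]
```

```bash
python3 -m crank '[[[0.3,0.25,-0.1,0,0.5,2.5,0],[0.3,0.2,-0.1,0,0,0.3,0],[0.3,0.2,-0.1,0,0,0.3,0]]]' >/dev/null; python3 f.py;python3 -m crank '[[[0.3,0.2,-0.1,0,0.3,0.5,0],[0.3,0.2,-0.1,0,0,0.3,0]]]' >/dev/null; python3 f.py
```

```text
19.4 pos [ 523.4 -198.5  167.4] F [-0.6 -5.   6.5] xax [ 0.7 -0.4]
19.6 pos [ 523.5 -199.   165.2] F [-0.4 -4.4  6.1] xax [ 0.8 -0.1]
```

```bash
for i in 1; do python3 -m crank '[[[0.3,0.2,-0.1,0,0.3,0.2,0],[0.3,0.2,-0.1,0,0,0.2,0]]]' >/dev/null; python3 f.py; python3 -m crank '[[[0.3,0.2,-0.1,0,0.3,0.2,0],[0.3,0.2,-0.1,0,0,0.2,0]]]' >/dev/null; python3 f.py;python3 -m crank '[[[0.3,0.2,-0.1,0,0.3,0.2,0],[0.3,0.2,-0.1,0,0,0.2,0]]]' >/dev/null; python3 f.py; done
```

```text
19.8 pos [ 523.5 -199.6  162.9] F [-1.6 -5.1  5.9] xax [ 1.  -0.2]
20.0 pos [ 523.5 -200.1  160.4] F [-1.  -5.2  5.4] xax [ 1.1 -0.3]
20.2 pos [ 523.5 -200.4  158. ] F [-0.4 -4.2  6.5] xax [ 1.3 -0.4]
```

```bash
for i in 1; do python3 -m crank '[[[0.3,0.05,0,0,0.3,0.2,0],[0.3,0.05,0,0,0,0.2,0]]]' >/dev/null; python3 f.py; python3 -m crank '[[[0.3,0.05,0,0,0.3,0.2,0],[0.3,0.05,0,0,0,0.2,0]]]' >/dev/null; python3 f.py;python3 -m crank '[[[0.3,0.05,0,0,0.3,0.2,0],[0.3,0.05,0,0,0,0.2,0]]]' >/dev/null; python3 f.py; done
```

```text
20.4 pos [ 524.4 -201.4  154.5] F [-3.7 -0.8  5.2] xax [ 1.3 -0.3]
20.6 pos [ 524.7 -201.9  150.9] F [-3.2 -1.  11.8] xax [ 1.2 -0. ]
20.8 pos [ 525.9 -202.3  149.9] F [-6.6  1.4 14.8] xax [1.1 0.2]
```

```bash
python3 -m crank '[[[0.35,0,-0.1,0,0,0,0]]]' >/dev/null; python3 f.py;  python3 -m crank '[[[0.35,0,-0.1,0,0,0,0]]]' >/dev/null; python3 f.py
```

```text
20.9 pos [ 525.7 -202.5  149.5] F [-5.3  3.9 17.4] xax [1.3 0.2]
21.0 pos [ 525.8 -202.5  149.3] F [-5.5  3.5 17.1] xax [1.5 0.2]
```

It is stiff and holding 17 N: firmly tight. Now I'll back off and check.

```bash
python3 -m crank '[[[-0.5,0,0,0,0,0,0],[-2,0,0,0,0,0,0],[-4,-1,0,0,0,0,0],[-5,-1,0,0,0,0,0],[-4,0,0,0,0,0,0]]]' >/dev/null; python3 -m crank '[[[0,0,0,0,0,0,0],[0,0,0,0,0,0,0]]]' >/dev/null; python3 f.py; python3 - <<'E'
from h import *
np.set_printoptions(precision=1,suppress=True)
cs={n:cam(n) for n in ('wrist','side','top')}
for k in 'lever_tip clamp_pivot red_line stand vial_b jar_lid compact'.split():
    r=[]
    for n,c in cs.items():
        for t in manip.tip_of(k,n)[:1]:
            if t['confidence']>.4: r.append(ray(c,t['position'])); print(k,n,np.array(t['position']),round(t['confidence'],2))
    if len(r)>1: print('   ',*tri(r))
c=cs['top']; print(ring(c,429,229))
A=np.array([565.8,-55.1,235])
for n in ('wrist','top'):
    for a,p in redpix(cs[n]): d=atz(cs[n],p,235)-A; print(n,'red',a,p,np.degrees(np.arctan2(d[1],d[0]))%360,np.hypot(d[0],d[1]))
cv2.imwrite('pics/c9.png',np.hstack([cv2.resize(cs['side']['color'][130:330,300:500,::-1],(400,400)),cv2.resize(c['color'][170:330,360:520,::-1],(400,400))]))
E
```

```text
21.7 pos [ 521.4 -222.5  308.4] F [0.2 0.3 0.1] xax [1.8 0.3]
lever_tip wrist [315.3 180. ] 0.87
lever_tip side [406.  210.7] 0.48
lever_tip top [505.5 258.6] 0.85
    [ 523.5 -195.6  137.8] [4.135284236396761, 0.9929673904311671, 4.770548196600379]
clamp_pivot wrist [325.4  63.8] 0.88
clamp_pivot side [389.8 225.7] 0.63
clamp_pivot top [443.  261.3] 0.89
    [520.8 -99.1 139.6] [1.3778370018977413, 1.627989483412811, 2.070624048883008]
red_line side [391.  189.9] 0.8
red_line top [428.8 268.6] 0.69
    [506.2 -53.3 234.1] [0.6983471773612155, 0.6983471773612027]
stand wrist [363.5  41. ] 0.96
stand side [353.6 285.6] 0.6
stand top [403.6 240.6] 0.81
    [567.1 -54.1   6. ] [0.5200491588899372, 2.1786549669083914, 1.851023769720302]
vial_b wrist [287.7 188.6] 0.72
vial_b side [375.9 289.1] 0.81
vial_b top [498.6 281.7] 0.59
    [ 519.  -232.6  -76.7] [29.986014647524495, 69.62916643080669, 42.39113829381568]
jar_lid side [341.4 337.3] 0.92
jar_lid top [322.5 272.7] 0.58
    [506.9 101.7   4.2] [4.308038495343464, 4.308038495343596]
compact side [271.3 336.8] 0.69
compact top [290. 215.] 0.58
    [617.  164.9  -0. ] [2.572696085859671, 2.572696085859962]
(array([565.7, -55.4,  61.4]), 116, np.float64(0.4172365382720038))
top red 46 [431.3 264.8] 181.55703163965893 53.42831652887995
```

View pics/c9.png

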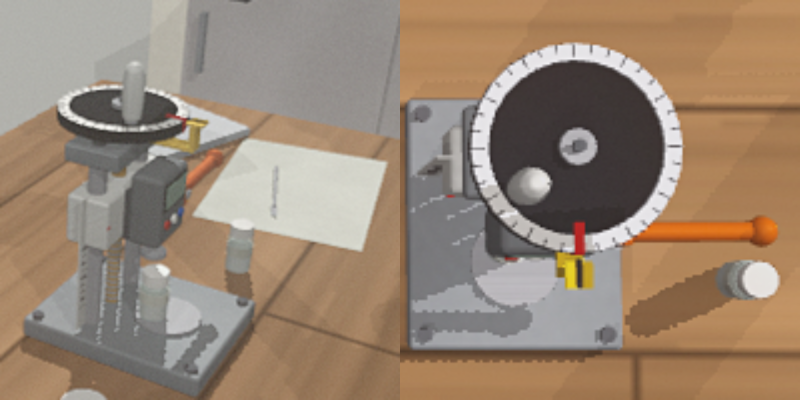

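The lever is now about level, the red line is at the pointer, and the stand, vials, lid and compact are unmoved, so I'm handing in.

```bash
python3 -c "
from workcell import manip
print(manip.close_job())"
```

```text
the job is handed in; nothing more can be done
None
```

The head is set to its working height and clamped, and the job was handed in at about 22 s. No verdict was reported.

- **Winding:** I gripped the crank and wound it anticlockwise until the red line was about 109° past the pointer. I then wound it clockwise straight up to the pointer, with no overrun. The force at the handle was mostly 5–7 N, about 8 N at most. The head height itself I inferred from the wheel angle and did not measure.
- **Clamping:** I pushed the lever ball down with shut fingers. It went stiff about 20° lower, and I held it at about 17 N (18 N with the sideways part), then backed off.

Last checks:
- The red line is at about 181.6° and the pointer plate at about 180.9°, so they agree within about 1°.
- The wheel axis is within 0.5 mm of where it was at the start, so the stand was not shoved.
- The lid and compact are within measuring error of where they were.
- The wrist force is zero and the arm is clear of everything.

Checks that disagreed or were weak:
- The network confused the two vials, so I judged by eye, in the final side and top views, that they had not moved.
- The lever tip position agreed only to about 5 mm between cameras. I took the clamp as tight from the stall and the 17 N.

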